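Latch a chair-foot blank behind the pawl of a boring jig

TASK

Pick up the pale beech blank, lay it flat in the entry end of the boring jig's channel, and push it along past the red sprung pawl and against the blue sprung end pad until the pawl clicks home behind it, then let go so that the jig alone holds it. Push gently: the red ring on the pad's rod must not reach the grey bracket. Leave the other things on the bench where they are.

Things in the scene. Friction and masses are not known exactly. Their poses are not given: they have to be found in the camera images.
- blank_mid (a point): Centre of the loose pale beech blank, a block 100 mm long (its x), 36 mm wide (y) and 52 mm high (z), about 0.1 to 0.2 kg, lying on the bench with z up. Both ends are alike. The point is 26 mm above its underside.
- jig: Boring jig fixed to the bench: a straight aluminium-walled channel on a plywood base 420 x 115 mm. Origin on the bench, on the channel's middle line. x: feed direction, entry to end pad; y: towards the pawl's side; z up. Floor 10 mm up; channel 40 mm wide (y -20 to 20), open above and at the entry; walls with sloping lead-ins reach 32 mm up. The -y wall (fence) runs all along.
- jig_entry (a point): Point of the jig where the blank's centre is when it lies flat in the entry, clear of the pawl: 135 mm before the jig's origin along its x, 36 mm above the bench. The +y entry wall runs from 65 mm before this point to 30 mm past it. Axes as the jig's.
- jig_middle (a point): Nominal place of a latched blank's centre: 54 mm past the jig's origin along x, 36 mm up; the free pad face is then 46 mm further. But the grey stop unit that carries both pawl and pad is clamped up to 45 mm either way along x, differently each time; this is NOT in the readings, so feel or look for it. Its side wall reaches 26 mm, its end bracket 56 mm, above the bench.
- pawl (a joint): Red sprung arm 50 mm long on an upright pivot on the +y side, 13 to 27 mm above the bench, its tip leaning downstream, 14 mm into the channel. Angle in rad: 0 = sprung home, about 0.2 to 0.35 while the blank passes. It resists the blank with 1 to 7 N. Once the blank's rear end is past the tip it snaps home behind it and blocks its return.
- pad (a joint): Blue end pad, 32 mm wide, 12 to 50 mm above the bench, sprung along jig x. Value in m: 0 = free, grows as pressed in. 3 N at first touch, 1 N more per mm. The pawl clicks when it is in about 7 mm (10 N plus drag and friction); let go, the blank springs back onto the pawl and the pad stays in about 4 mm. At 10 mm (13 N) the red ring on its rod meets the grey bracket: too hard.
- offcut: Bystander: dark walnut offcut 75 x 48 x 30 mm, loose. Origin at the centre of its underside.
- glue: Bystander: yellow glue bottle, 56 mm across, 150 mm tall, loose, origin under its centre.
- dowels: Bystander: clear cup of wooden dowels, 68 mm across, 90 mm tall, loose, origin under its centre.
- mallet: Bystander: hammer 260 mm long with a wooden handle, lying loose.
- driver: Bystander: screwdriver 190 mm long, green handle, lying loose.
- sandblock: Bystander: cork sanding block 110 x 60 x 34 mm, loose, origin under its centre.
- dustbrush: Bystander: wooden bench brush 220 mm long, lying loose.
- blank: The same beech blank as a whole, origin at the centre of its underside, axes as for its centre point.
Mind the look-alikes: they are no part of the job. Leave any purple look-alike of the blank alone.

How it is judged:
On the way:
1. the blank lies flat in the channel, the end pad not yet touched (z of blank_mid in the frame of jig between 0.033 and 0.0385 m and y of blank_mid in the frame of jig between -0.005 and 0.005 m and angle between the x axis of blank_mid and the x axis of jig, either way round below 0.08 rad and angle between blank_mid's own z axis and vertical below 0.06 rad and value of joint pad below 0.001 m and x of blank_mid in the frame of jig above -0.16 m), for 0.1 s.
At the end, for the whole second after the job is handed in: The blank is let go and at rest, flat in the channel (within 5 mm of its middle line, straight within 0.08 rad, upright within 0.06 rad, its centre 33 to 38.5 mm above the bench), the pawl sprung home behind it (under 0.10 rad) and the end pad still held pressed in 2 to 8 mm by the blank (z of blank_mid in the frame of jig between 0.033 and 0.0385 m and y of blank_mid in the frame of jig between -0.005 and 0.005 m and angle between the x axis of blank_mid and the x axis of jig, either way round below 0.08 rad and angle between blank_mid's own z axis and vertical below 0.06 rad and value of joint pad between 0.002 and 0.008 m and value of joint pawl below 0.1 rad and linear speed of blank below 0.01 m/s and contact force between the fingers and blank below 0.1 N); the robot touches nothing.
It fails at once if the end pad is pressed in 10 mm or more (red ring at the bracket) (value of joint pad above 0.01 m).
It fails at once if the blank is pressed against the jig's base or walls with more than 80 N (contact force between blank and jig above 80 N).
It fails at once if a bystander is moved by more than 30 mm (distance of any of offcut, glue, dowels, mallet, driver, sandblock, dustbrush from where it was at the start of the episode above 0.03 m).
It also fails if it takes over 64 s, if anything falls off the work surface, if the arm or the gripper's body presses on something with over 40 N, if the wrist force passes 120 N, or if a joint passes its speed limit or range.

ROBOT

A 6-joint arm with a two-finger parallel gripper is mounted at the origin on the work surface. World frame = base frame: x ahead of the robot, y to its left, z up, the work surface at z = 0. Lengths are in m, angles in rad, forces in N, time in s.
With the tool pointing down it reaches from about 0.375 to 0.9 m from the base axis. Payload 3.1 kg.
Tool frame: the origin (TCP) lies at the very end of the fingers, on their centre line; the grasp point (between the pads) lies arm.pinch_z behind it (arm.pinch_z is the distance from the TCP to the grasp point, in m); z points along the fingers, y is the direction in which the jaws open and shut (so a half turn about z gives the same grasp; the last joint's range is limited). The gripper opens to 87 mm and grips with 3 to 60 N. Pads are 19 mm wide; open, the fingers measure 117 mm over their backs; the gripper's body (75 mm by 190 mm) begins 51 mm behind the grasp point.
Start: joints at [-1.47, 0.527, 1.433, -0, 1.181, -0.178], TCP at [0.173, -0.601, 0.223] pointing down, gripper open.
Joint ranges: [-3.08, 3.08], [-0.75, 2.2], [0.22, 2.44], [-1.43, 4.57], [0, 2.65], [-2.85, 2.85]. Speed limits (rad/s): [2.79, 2.79, 3.14, 3.14, 3.14, 3.14].

INTERFACE

Orientations are given as [roll, pitch, yaw] about the fixed x, y, z axes, in that order (R = Rz(yaw) Ry(pitch) Rx(roll)).
In Python, from workcell import readout, camera, calibration, workorder, arm gives the robot as it stands. The module is installed in compiled form; this text tells all that it offers.
- The arm moves only by the tool apply_moves, never from a script. Its argument "commands" is a list of rows, each a list of 7 numbers: the opening, from 0 (shut) to 1 (fully open), then the shift along the world's x, y, z in units of 40 mm (1.0 is 40 mm), then the turn, a rotation vector about the world's x, y, z in units of 10 degrees (1.0 is 10 degrees). A call has 1 to 8 rows; each row is the pose to reach, as a shift and turn from the pose measured when the call began; what a row does not reach only later rows make up. A row lasts 1/8 s, in which the tool goes at most 62.5 mm and 10.7 degrees, less where a joint would pass 70% of its speed; a pose out of reach is approached as far as the arm can. A call with a gripper value outside its range is refused whole. The fingers move at their own pace and stop on an object; the grip force is fixed at half the most. Time passes only in rows, so rows that repeat a pose let the fingers close. It gives the time, the measured TCP pose, the force and the opening at its end, in the units of the state.
- readout.sense(): the state, without advancing time (a new reading comes with each control period).
- camera(name): name is "scene" or "top"; returns the picture (420x560x3 uint8, blue, green, red); there is no depth.
- calibration(name): a dict with "vertical_fov" (degrees; the focal length in pixels is half the picture's height over the tangent of half this angle, whatever the lens; pixels are square), "cx", "cy" (the principal point, pixels), "origin" and "attitude" of the camera in the world. Camera axes: x right, y down, z forward; pixel columns grow to the right and rows downward; lengths in m; the calibration is good to about 2 mm. A picture is of the moment at which its call begins. calibration takes no time and is no camera call.
- workorder.job_done(): hands the job in, once; it reports no verdict.
The state is a dict: "time_s": time; "q": joint angles; "joint_vel": joint speeds; "joint_torque": joint torques, N m; "tcp_pos": TCP position; "ee_rot": TCP orientation; "force": force on the tool from outside, world axes, zero at the start; "wrist_torque": the same for the moment, N m; "gripper_width": finger opening in m.
Only numpy, scipy, OpenCV 4.12 (cv2) and the standard library are available. Lean on these libraries where they do the work, as an engineer would, in place of code of your own. Each camera call takes 0.05 s, during which the arm holds its last target. There are 200 camera calls.

## Working session

There is one attempt and no reset: what is moved stays moved. The work goes in short steps, Python scripts to look and compute and a tool call to move; the robot and the scene stay as the last step left them, time stands still between calls to the robot, and variables do not carry over. Pictures are saved under pics/ and viewed, about 8 in all and at most 12, crops included, and the job is handed in when it is done.

Besides the shell and the picture viewer there is one more tool, called as a command line: name --pt "numbers of a row" for each row, then --argument value for the rest. apply_moves: Moves the arm, as the interface text tells. Its arguments: {"type":"object","properties":{"commands":{"type":"array","items":{"type":"array","items":{"type":"number"}}}},"required":["commands"]}

```bash
mkdir -p pics; cat > h.py <<'E'
import numpy as np, cv2
from workcell import readout, camera, calibration, workorder, arm
from scipy.spatial.transform import Rotation as R
def cam(n):
    c=calibration(n); f=210/np.tan(np.radians(c["vertical_fov"])/2)
    a=np.array(c["attitude"],float)
    M=a if a.shape==(3,3) else R.from_euler('xyz',a).as_matrix() if a.size==3 else R.from_quat(a).as_matrix()
    return f,c["cx"],c["cy"],np.array(c["origin"]),M
def p2w(n,u,v,z):
    f,cx,cy,o,M=cam(n); d=M@np.array([(u-cx)/f,(v-cy)/f,1]); return o+d*(z-o[2])/d[2]
def w2p(n,p):
    f,cx,cy,o,M=cam(n); q=M.T@(np.array(p)-o); return np.array([cx+f*q[0]/q[2],cy+f*q[1]/q[2]])
E
python3 - <<'E'
from h import *
for n in("scene","top"):
    im=camera(n); cv2.imwrite(f"pics/{n}0.png",im); print(n,calibration(n))
print(readout.sense(), arm.pinch_z)
a=cv2.imread("pics/top0.png"); cv2.imwrite("pics/top0b.png",cv2.resize(a,(800,600),interpolation=cv2.INTER_CUBIC))
b=cv2.imread("pics/scene0.png"); cv2.imwrite("pics/scene0b.png",cv2.resize(b,(800,600),interpolation=cv2.INTER_CUBIC))
E
```

```text
scene {'vertical_fov': 53.01818458915315, 'cx': 278.04286035493584, 'cy': 210.00389141911907, 'origin': array([ 1.32619668, -0.38950953,  0.76272304]), 'attitude': array([-2.22868006, -0.00770114,  1.12838228])}
top {'vertical_fov': 46.17993558437611, 'cx': 277.73151473412133, 'cy': 223.01476786835823, 'origin': array([ 0.46167142, -0.0124892 ,  1.30576354]), 'attitude': array([-3.09526201,  0.01637674, -1.54725983])}
{'time_s': 0.1, 'q': array([-1.46948720e+00,  5.28384389e-01,  1.43378137e+00, -1.18028242e-05,
        1.18136144e+00, -1.78480943e-01]), 'joint_vel': array([ 0.00039043, -0.00139209, -0.00394937,  0.00033713,  0.00027357,
        0.00159115]), 'joint_torque': array([-6.73106797e-05, -4.40984702e+01, -1.77150053e+01,  6.35697646e-02,
        5.33947977e-02, -3.91030892e-05]), 'tcp_pos': array([ 0.17256558, -0.60002525,  0.22166031]), 'ee_rot': array([-3.13968691e+00, -3.32711117e-04,  2.79794246e-01]), 'force': array([-0.22811483, -0.47554134,  0.07908144]), 'wrist_torque': array([-0.03085622, -0.02086781,  0.01067493]), 'gripper_width': 0.08709975005511085} 0.0187
```

View pics/top0b.png

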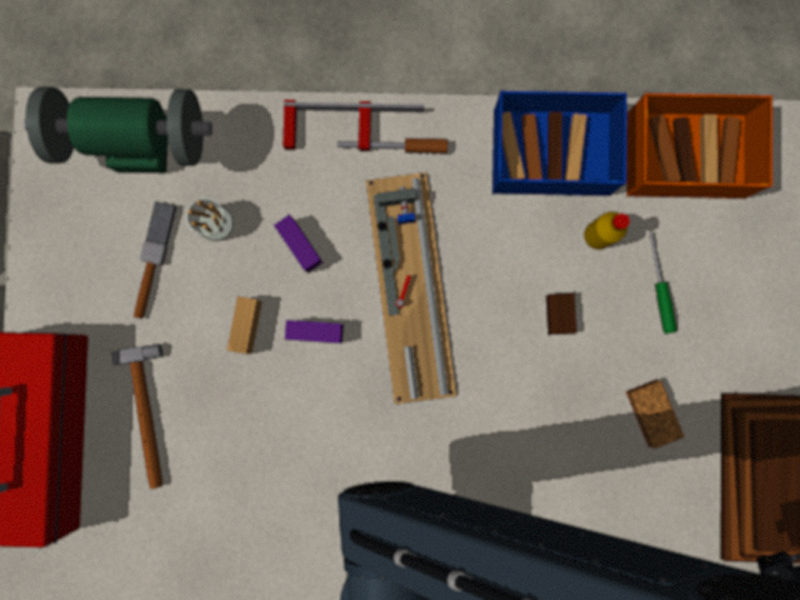

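View pics/scene0b.png

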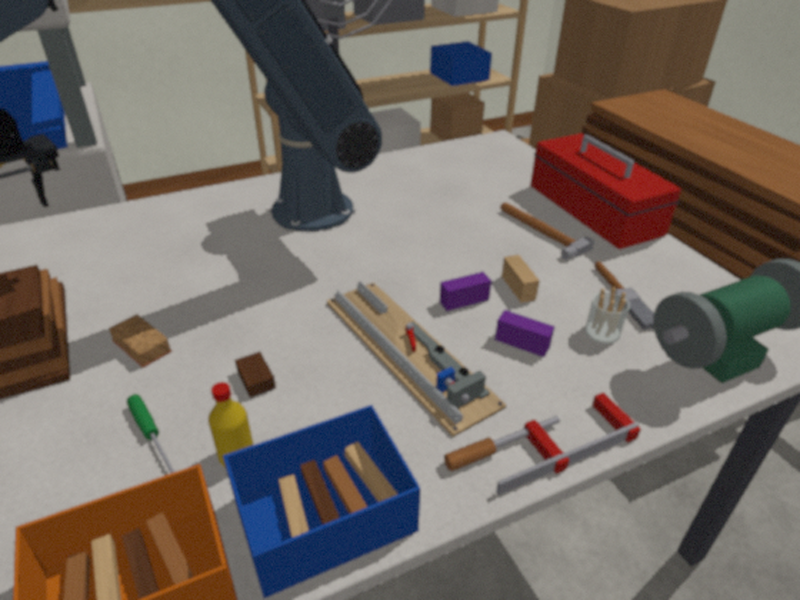

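Top view (800x600): the pale beech block is at (244,324), about 25x55 px, between two purple blocks at (298,243) and (314,331), which are the look-alikes. The long beech strips lie in the bins at right. Only (244,324) fits the description: pale, loose, block-shaped. The jig's entry is at the bottom (~(425,395)) and its pad is at the top (405,215), so jig x runs roughly along world +x. I'll confirm both in one enlarged crop.

```bash
python3 - <<'E'
from h import *
a=cv2.imread("pics/top0.png")
A=cv2.resize(a[118:288,252:327],None,fx=3.5,fy=3.5,interpolation=cv2.INTER_CUBIC)
B=cv2.resize(a[195:260,150:215],None,fx=7,fy=7,interpolation=cv2.INTER_CUBIC)
c=np.zeros((600,800,3),np.uint8); c[:A.shape[0],:A.shape[1]]=A; c[:B.shape[0],300:300+B.shape[1]]=B
cv2.imwrite("pics/crop1.png",c)
print(A.shape,B.shape)
E
```

```text
(595, 262, 3) (455, 455, 3)
```

View pics/crop1.png

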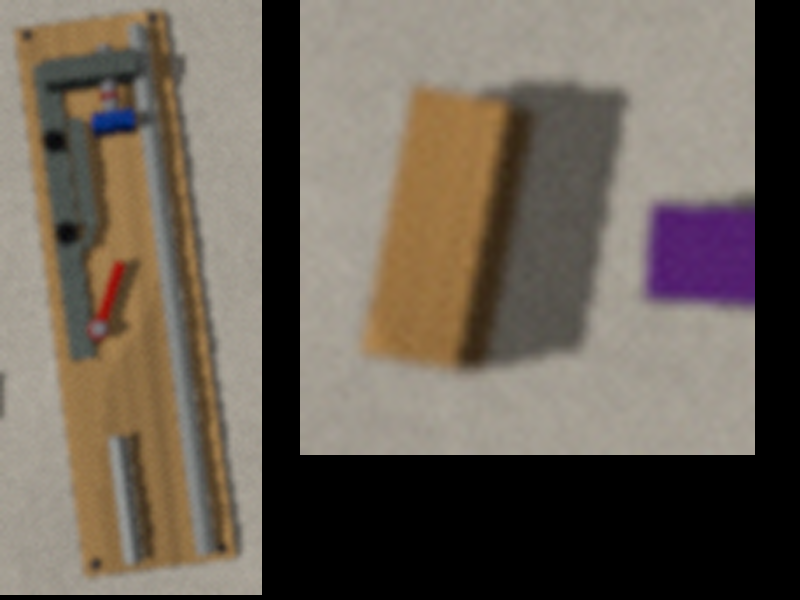

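```bash
python3 - <<'E'
from h import *
def J(X,Y,z): return p2w("top",252+(X+.5)/3.5-.5,118+(Y+.5)/3.5-.5,z)
def B(X,Y,z): return p2w("top",150+(X-300+.5)/7-.5,195+(Y+.5)/7-.5,z)
c=[J(16,31,.01),J(163,11,.01),J(240,553,.01),J(86,576,.01)]
print("base",np.round(c,4)); 
for i in range(4): print(np.linalg.norm(c[i]-c[i-1]))
m=np.mean(c,0); d=(c[0]-c[3]+c[1]-c[2]); yaw=np.arctan2(d[1],d[0]); print("mid",m,"yaw",yaw)
b=[B(416,88,.052),B(508,97,.052),B(460,364,.052),B(364,352,.052)]
for i in range(4): print(np.linalg.norm(b[i]-b[i-1]))
print("blank",np.mean(b,0)); e=b[0]-b[3]+b[1]-b[2]; print("yaw",np.arctan2(e[1],e[0]))
L=lambda p:(lambda q:np.round([np.cos(yaw)*q[0]+np.sin(yaw)*q[1],-np.sin(yaw)*q[0]+np.cos(yaw)*q[1]],4))(p-m)
for n,X,Y,z in [("entrywall near L",124,562,.032),("near R",144,560,.032),("far L",110,437,.032),("far R",131,435,.032),("fence near L",195,555,.032),("near R",212,552,.032),("fence far L",130,28,.032),("far R",148,25,.032),("pawl tip",122,264,.027),("pivot",98,328,.027),("pad L",94,114,.05),("pad R",133,112,.05),("pad faceL bottom",95,132,.05),("padR",134,130,.05)]: print(n,L(J(X,Y,z)))
E
```

```text
base [[ 0.7769  0.0734  0.01  ]
 [ 0.7944 -0.0379  0.01  ]
 [ 0.3859 -0.1043  0.01  ]
 [ 0.366   0.0105  0.01  ]]
0.4156832752679399
0.1126692539660502
0.41380189222929914
0.1164570220881578
mid [ 0.58078006 -0.01457     0.01      ] yaw 0.15656743083995026
0.0981870785902721
0.03397945457245824
0.09895693400482158
0.03545760175104976
blank [0.50350939 0.28677272 0.052     ]
yaw -0.1532729622186561
entrywall near L [-0.2003  0.0285]
near R [-0.2007  0.0137]
far L [-0.1078  0.0265]
far R [-0.1084  0.0109]
fence near L [-0.202  -0.0239]
near R [-0.2015 -0.0366]
fence far L [ 0.1925 -0.0289]
far R [ 0.1929 -0.0425]
pawl tip [0.0186 0.0005]
pivot [-0.0263  0.0246]
pad L [0.1285 0.0065]
pad R [ 0.1261 -0.0221]
pad faceL bottom [0.1152 0.0075]
padR [ 0.1128 -0.021 ]
```

The crop confirms the unmarked beech block and shows the jig clearly: pawl tip at (122,264), pad face at about (115,131). Both readings put the stop unit near +15 mm. For the channel line I'll rectify both cameras at wall-top height.

```bash
cat >> h.py <<'E'
def rect(n,im,m,yaw,z,xr=(-.22,.22),yr=(-.07,.07),s=.001):
    # rows: jig y descending left->right? cols=x, rows=y (top=+y)
    xs=np.arange(xr[0],xr[1],s); ys=np.arange(yr[1],yr[0],-s)
    X,Y=np.meshgrid(xs,ys); c,t=np.cos(yaw),np.sin(yaw)
    W=np.stack([m[0]+c*X-t*Y,m[1]+t*X+c*Y,np.full_like(X,z)],-1)
    f,cx,cy,o,M=cam(n); q=(W-o)@M
    return cv2.remap(im,(cx+f*q[...,0]/q[...,2]).astype(np.float32),(cy+f*q[...,1]/q[...,2]).astype(np.float32),cv2.INTER_CUBIC)
E
python3 - <<'E'
from h import *
m=(.5808,-.0146); out=[]
for n in("top","scene"):
    im=cv2.imread(f"pics/{n}0.png")
    for z in (.01,.032):
        r=rect(n,im,m,.145,z); 
        r=cv2.resize(r,(792,146*1),interpolation=cv2.INTER_CUBIC) if 0 else cv2.resize(r,None,fx=1.8,fy=1.05,interpolation=cv2.INTER_CUBIC)
        for y in (.02,-.02):
            pass
        out.append(r)
    r=rect(n,im,m,.145,.032,s=.0005).astype(float).mean(2)
    for a,b in((-.19,-.115),(-.10,-.03),(0.03,.1)):
        i0,i1=int((a+.22)/.0005),int((b+.22)/.0005)
        print(n,a,b); p=r[:,i0:i1].mean(1)[::4]; print([(int(70-2*k),int(v)) for k,v in enumerate(p) if abs(70-2*k)<=48])
o=np.vstack(out); print(o.shape); cv2.imwrite("pics/rect.png",o[:600])
E
```

```text
top -0.19 -0.115
[(48, 114), (46, 114), (44, 113), (42, 112), (40, 110), (38, 108), (36, 105), (34, 103), (32, 103), (30, 105), (28, 117), (26, 133), (24, 145), (22, 143), (20, 123), (18, 96), (16, 77), (14, 72), (12, 69), (10, 61), (8, 56), (6, 60), (4, 74), (2, 91), (0, 102), (-2, 107), (-4, 107), (-6, 105), (-8, 101), (-10, 97), (-12, 95), (-14, 97), (-16, 101), (-18, 106), (-20, 109), (-22, 111), (-24, 113), (-26, 120), (-28, 130), (-30, 134), (-32, 130), (-34, 118), (-36, 102), (-38, 90), (-40, 82), (-42, 73), (-44, 66), (-46, 66), (-48, 77)]
top -0.1 -0.03
[(48, 111), (46, 107), (44, 104), (42, 103), (40, 103), (38, 104), (36, 104), (34, 104), (32, 103), (30, 101), (28, 100), (26, 101), (24, 102), (22, 103), (20, 104), (18, 105), (16, 107), (14, 108), (12, 106), (10, 105), (8, 103), (6, 103), (4, 104), (2, 105), (0, 107), (-2, 108), (-4, 107), (-6, 104), (-8, 100), (-10, 97), (-12, 95), (-14, 96), (-16, 99), (-18, 102), (-20, 106), (-22, 109), (-24, 113), (-26, 121), (-28, 129), (-30, 132), (-32, 126), (-34, 112), (-36, 98), (-38, 88), (-40, 80), (-42, 72), (-44, 66), (-46, 68)
[... 1556 characters left out ...]
, 123), (-28, 128), (-30, 131), (-32, 131), (-34, 127), (-36, 119), (-38, 110), (-40, 102), (-42, 99), (-44, 98), (-46, 96), (-48, 94)]
scene 0.03 0.1
[(48, 168), (46, 162), (44, 149), (42, 132), (40, 113), (38, 97), (36, 88), (34, 85), (32, 85), (30, 87), (28, 91), (26, 96), (24, 99), (22, 99), (20, 98), (18, 95), (16, 91), (14, 88), (12, 87), (10, 88), (8, 92), (6, 96), (4, 100), (2, 104), (0, 105), (-2, 105), (-4, 107), (-6, 113), (-8, 121), (-10, 127), (-12, 130), (-14, 131), (-16, 131), (-18, 130), (-20, 129), (-22, 130), (-24, 132), (-26, 136), (-28, 139), (-30, 139), (-32, 132), (-34, 122), (-36, 112), (-38, 104), (-40, 102), (-42, 103), (-44, 102), (-46, 98), (-48, 95)]
(588, 792, 3)
```

View pics/rect.png

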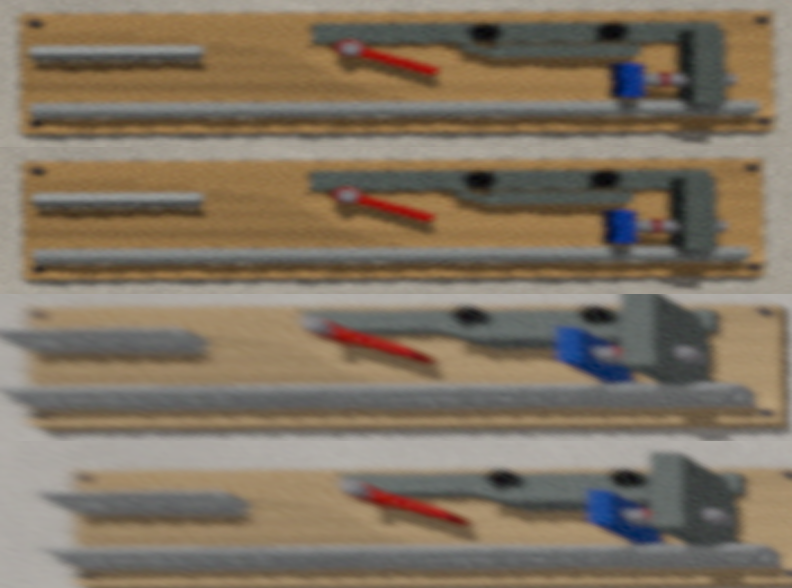

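The rectified views show the walls straight at yaw ≈ 0.15, with the channel's middle line about 4 mm to the -y side of the base centre. The pawl tip is at jig x ≈ 18 mm and the pad face at about 114 mm. That's good enough to set out: first above the blank at (0.5035, 0.287), yaw -0.153.

apply_moves --pt "0.8 0.9 1.1 0.2 0 0 -0.3" --pt "0.8 1.8 2.2 0.4 0 0 -0.6" --pt "0.8 2.7 3.3 0.4 0 0 -0.9" --pt "0.8 3.6 4.4 0.4 0 0 -1.2" --pt "0.8 4.5 5.5 0.4 0 0 -1.5" --pt "0.8 5.4 6.6 0.4 0 0 -1.8" --pt "0.8 6.3 7.7 0.4 0 0 -2.1" --pt "0.8 6.9 8.8 0.4 0 0 -2.48"

```text
time_s: 1.1
tcp_pos: [0.4498, -0.2464, 0.2374]
ee_rot: [-3.14, -0.001, -0.155]
force: [-0.3, 0.2, -0.5]
gripper_width: 0.0693
```

apply_moves --pt "0.8 0.2 1.5 0 0 0 0" --pt "0.8 0.4 3.0 0 0 0 0" --pt "0.8 0.6 4.5 0 0 0 0" --pt "0.8 0.8 6.0 0 0 0 0" --pt "0.8 0.9 7.5 0 0 0 0" --pt "0.8 1.1 9.0 0 0 0 0" --pt "0.8 1.2 10.5 0 0 0 0" --pt "0.8 1.3 12.0 0 0 0 0"

```text
time_s: 2.1
tcp_pos: [0.5015, 0.2355, 0.2372]
ee_rot: [-3.14, -0.0, -0.154]
force: [1.3, -0.0, -0.5]
gripper_width: 0.0695
```

apply_moves --pt "0.8 0.03 1.3 -0.5 0 0 0" --pt "0.8 0.03 1.3 -1.5 0 0 0" --pt "0.8 0.03 1.3 -2.5 0 0 0" --pt "0.8 0.03 1.3 -3.2 0 0 0" --pt "0.8 0.03 1.3 -3.2 0 0 0"

```text
time_s: 2.72
tcp_pos: [0.5005, 0.2868, 0.1067]
ee_rot: [3.14, 0.006, -0.154]
force: [0.7, -0.6, -0.5]
gripper_width: 0.0695
```

```bash
python3 - <<'E'
from h import *
s=readout.sense(); print(s["tcp_pos"],s["ee_rot"],s["time_s"])
n="scene"; im=camera(n); c=w2p(n,(.5035,.287,.05)).astype(int); print(c)
x0,y0=c[0]-70,c[1]-70
cr=cv2.resize(im[max(y0,0):y0+110,x0:x0+140],None,fx=5,fy=5,interpolation=cv2.INTER_CUBIC); cv2.imwrite("pics/s1.png",cr); print(x0,y0)
E
```

```text
[0.50053976 0.28684167 0.10667775] [ 3.14014816  0.00551864 -0.15434714] 2.725
[363 187]
293 117
```

View pics/s1.png

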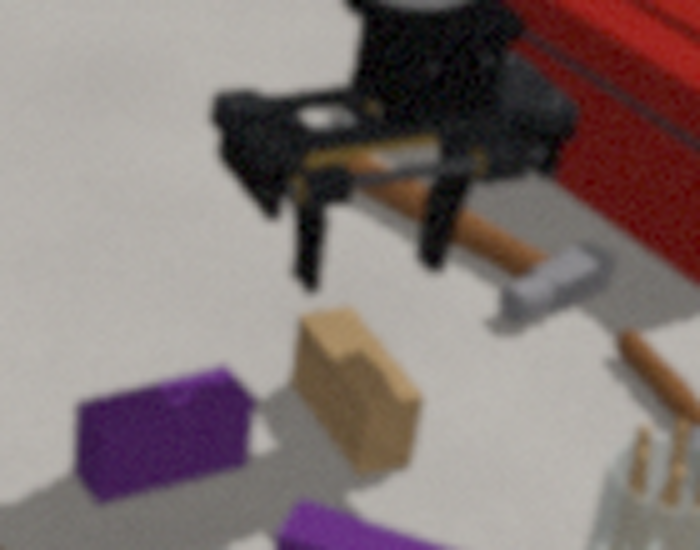

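The picture shows the gripper above the beech blank, with fingertips at crop (305,290) and (435,265) either side of it. The way down is clear of the purple blocks.

apply_moves --pt "0.8 0.07 0 -0.6 0 0 0" --pt "0.8 0.07 0 -1.2 0 0 0" --pt "0.8 0.07 0 -1.8 0 0 0" --pt "0.8 0.07 0 -2.02 0 0 0" --pt "0.8 0.07 0 -2.02 0 0 0"

```text
time_s: 3.4
tcp_pos: [0.5054, 0.2875, 0.0282]
ee_rot: [-3.141, 0.001, -0.154]
force: [-0.4, -2.0, -0.0]
gripper_width: 0.0694
```

apply_moves --pt "0.3 0 0 0 0 0 0" --pt "0.3 0 0 0 0 0 0" --pt "0.3 0 0 0 0 0 0" --pt "0.3 0 0 0 0 0 0" --pt "0.3 0 0 0 0 0 0" --pt "0.3 0 0 0 0 0 0"

```text
time_s: 4.15
tcp_pos: [0.5055, 0.2876, 0.0284]
ee_rot: [-3.14, 0.001, -0.154]
force: [0.4, -0.4, 2.2]
gripper_width: 0.0357
```

apply_moves --pt "0.2 0 0 0.8 0 0 0" --pt "0.2 0 0 1.8 0 0 0" --pt "0.2 0 -0.5 2.8 0 0 0.2" --pt "0.2 -0.3 -1.9 2.8 0 0 0.5" --pt "0.2 -0.5 -3.3 2.8 0 0 0.8" --pt "0.2 -0.8 -4.7 2.8 0 0 1.1" --pt "0.2 -1.1 -6.1 2.8 0 0 1.4" --pt "0.2 -1.3 -7.3 2.8 0 0 1.74"

```text
time_s: 5.15
tcp_pos: [0.4523, -0.0061, 0.1401]
ee_rot: [-3.14, 0.002, 0.151]
force: [0.7, -0.6, -1.8]
gripper_width: 0.0357
```

apply_moves --pt "0.2 -0.1 -0.4 0 0 0 0" --pt "0.2 -0.15 -0.82 -0.5 0 0 0" --pt "0.2 -0.15 -0.82 -1.0 0 0 0" --pt "0.2 -0.15 -0.82 -1.2 0 0 0" --pt "0.2 -0.15 -0.82 -1.2 0 0 0"

```text
time_s: 5.78
tcp_pos: [0.4458, -0.0386, 0.0916]
ee_rot: [-3.139, 0.004, 0.151]
force: [-0.8, 0.3, -1.7]
gripper_width: 0.0359
```

```bash
python3 - <<'E'
from h import *
s=readout.sense(); print(s["tcp_pos"],s["ee_rot"],s["force"],s["gripper_width"],s["time_s"])
n="scene"; im=camera(n); cv2.imwrite("pics/s2f.png",im); cv2.imwrite("pics/t2f.png",camera("top")); c=w2p(n,(.4475,-.038,.05)).astype(int); print(c)
x0,y0=c[0]-60,c[1]-60
cr=cv2.resize(im[y0:y0+110,x0:x0+140],None,fx=5,fy=5,interpolation=cv2.INTER_CUBIC); cv2.imwrite("pics/s2.png",cr); print(x0,y0)
E
```

```text
[ 0.44584588 -0.0386136   0.09164733] [-3.13936179  0.00351265  0.15095781] [-0.76866728  0.29376225 -1.68140743] 0.03585204991206882 5.775
[255 205]
195 145
```

View pics/s2.png

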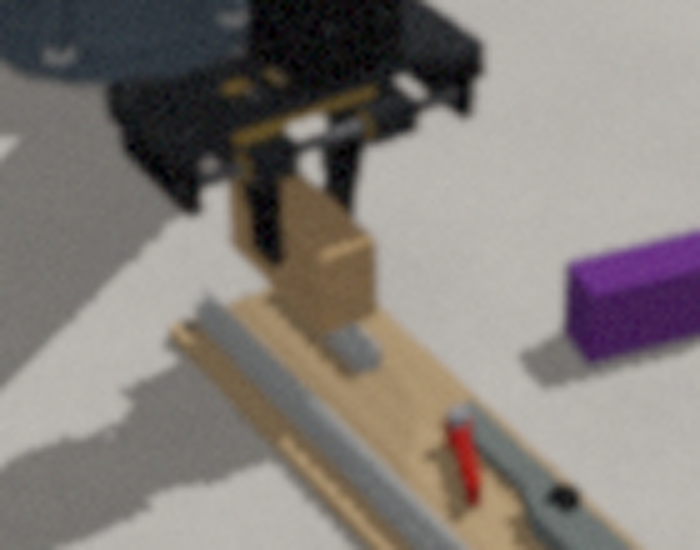

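The picture shows the blank held level above the entry. Its front face's bottom corners are near crop (322,335) and (375,308), and its top front corners are near (318,262) and (372,240). I'll check these against the TCP-predicted corners to remove the camera bias from the jig's position.

```bash
python3 - <<'E'
from h import *
p=np.array([.4458,-.0386]); y=.151; ux=np.array([np.cos(y),np.sin(y)]); uy=np.array([-ux[1],ux[0]])
for off in (.048,):
  for z in (.0634,.1154):
    for s in (-.018,.018):
        q=p+off*ux+s*uy; a=w2p("scene",(*q,z)); print(z,s,((a-[195,145])*5+2).round(0))
for n,X,Y,z,q in(("botL",322,335,.0634,(.048,-.018)),("botR",375,308,.0634,(.048,.018))):
    w=p2w("scene",195+(X-2)/5,145+(Y-2)/5,z)[:2]-p; print(n,[round(float(w@ux),4),round(float(w@uy),4)],"expected",q)
# top cam comparison: overlay fence in scene rect around entry with bias visible: fence edges in jig dir from scene
a=cv2.imread("pics/s2f.png"); 
cr=a[145:255,195:335].copy(); cr=cv2.resize(cr,None,fx=5,fy=5,interpolation=cv2.INTER_CUBIC)
m=np.array([.5808,-.0146]); v=.15
c=np.array([np.cos(v),np.sin(v)]);d=np.array([-c[1],c[0]])
def P(x,yy,z):
    o=np.array([.4329,-.0400]); q=o+(x+.15)*c+yy*d
    return tuple(((w2p("scene",(*q,z))-[195,145])*5+2).astype(int).tolist())
for yy in(-.02,.02):
    cv2.line(cr,P(-.2,yy,.032),P(.05,yy,.032),(0,0,255),1)
    cv2.line(cr,P(-.2,yy,.01),P(.05,yy,.01),(255,0,0),1)
cv2.line(cr,P(-.105,.02,.032),P(-.105,.03,.032),(0,255,0),1)
cv2.imwrite("pics/s2o.png",cr)
E
```

```text
0.0634 -0.018 [319. 337.]
0.0634 0.018 [374. 314.]
0.1154 -0.018 [316. 259.]
0.1154 0.018 [374. 237.]
botL [0.0478, -0.0157] expected (0.048, -0.018)
botR [0.0433, 0.0214] expected (0.048, 0.018)
```

View pics/s2o.png

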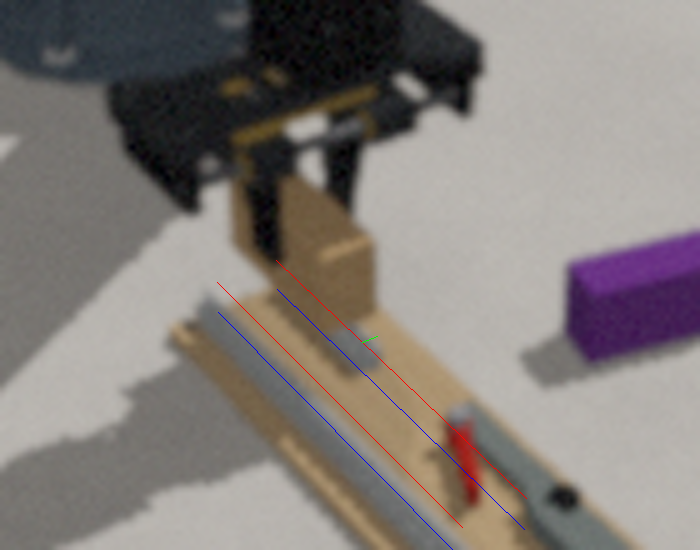

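Scene pixels agree with the TCP to about 2 mm. The overlay suggests the channel lies a further 1.5–2 mm to -y. I'll shift by that and lower in stages, watching the force.

apply_moves --pt "0.2 0 -0.04 -0.5 0 0 0" --pt "0.2 0 -0.04 -0.8 0 0 0" --pt "0.2 0 -0.04 -0.95 0 0 0" --pt "0.2 0 -0.04 -1.05 0 0 0" --pt "0.2 0 -0.04 -1.05 0 0 0"

```text
time_s: 6.5
tcp_pos: [0.4466, -0.0403, 0.0504]
ee_rot: [-3.14, 0.002, 0.151]
force: [-0.1, -0.1, -1.3]
gripper_width: 0.0358
```

apply_moves --pt "0.2 0 0 -0.1 0 0 0" --pt "0.2 0 0 -0.2 0 0 0" --pt "0.2 0 0 -0.25 0 0 0" --pt "0.2 0 0 -0.3 0 0 0" --pt "0.2 0 0 -0.3 0 0 0"

```text
time_s: 7.12
tcp_pos: [0.4466, -0.0403, 0.0384]
ee_rot: [-3.14, 0.002, 0.151]
force: [-0.7, -0.9, -1.9]
gripper_width: 0.0358
```

apply_moves --pt "0.2 -0.005 0.02 0 0 0 0" --pt "0.2 -0.005 0.035 0 0 0 0" --pt "0.2 -0.005 0.035 0 0 0 0"

```text
time_s: 7.5
tcp_pos: [0.4466, -0.0392, 0.0384]
ee_rot: [-3.141, 0.001, 0.152]
force: [-1.1, -1.8, -1.9]
gripper_width: 0.0359
```

apply_moves --pt "0.2 0.005 -0.035 0 0 0 0" --pt "0.2 0.01 -0.055 0 0 0 0" --pt "0.2 0.01 -0.065 0 0 0 0" --pt "0.2 0.01 -0.065 0 0 0 0"

```text
time_s: 8.0
tcp_pos: [0.4469, -0.0418, 0.0384]
ee_rot: [-3.141, 0.001, 0.152]
force: [-0.4, -0.4, -1.2]
gripper_width: 0.0355
```

Free travel spans at least -0.0392 to -0.0418 in y, with the full weight still hanging, so the blank sits well inside the channel. Now I'll feed it forward along jig x to the pawl.

apply_moves --pt "0.2 0.2 0.06 -0.02 0 0 0" --pt "0.2 0.6 0.12 -0.02 0 0 0" --pt "0.2 1.0 0.18 -0.02 0 0 0" --pt "0.2 1.4 0.24 -0.02 0 0 0" --pt "0.2 1.8 0.3 -0.02 0 0 0" --pt "0.2 2.2 0.36 -0.02 0 0 0" --pt "0.2 2.47 0.4 -0.02 0 0 0" --pt "0.2 2.47 0.4 -0.02 0 0 0"

```text
time_s: 9.0
tcp_pos: [0.5435, -0.0257, 0.0383]
ee_rot: [-3.14, 0.007, 0.153]
force: [-4.4, -2.2, 8.2]
gripper_width: 0.0358
```

apply_moves --pt "0.2 0.1 0.015 0.01 0 0 0" --pt "0.2 0.3 0.045 0.01 0 0 0" --pt "0.2 0.5 0.075 0.01 0 0 0" --pt "0.2 0.7 0.105 0.01 0 0 0" --pt "0.2 0.9 0.135 0.01 0 0 0" --pt "0.2 1.0 0.15 0.01 0 0 0" --pt "0.2 1.0 0.15 0.01 0 0 0"

```text
time_s: 9.88
tcp_pos: [0.5848, -0.0199, 0.0387]
ee_rot: [-3.141, 0.004, 0.153]
force: [0.8, -2.0, -3.5]
gripper_width: 0.036
```

```bash
python3 - <<'E'
from h import *
s=readout.sense(); print(s["tcp_pos"],s["ee_rot"],s["force"],s["gripper_width"],s["time_s"])
n="scene"; im=camera(n); cv2.imwrite("pics/s3f.png",im); c=w2p(n,(.62,-.02,.05)).astype(int); print(c)
x0,y0=c[0]-60,c[1]-60
cr=cv2.resize(im[y0:y0+110,x0:x0+140],None,fx=5,fy=5,interpolation=cv2.INTER_CUBIC); cv2.imwrite("pics/s3.png",cr); print(x0,y0)
E
```

```text
[ 0.58476784 -0.01985269  0.03869646] [-3.14092623  0.00436609  0.15337337] [ 0.83967146 -1.97327479 -3.52001669] 0.03604184138542861 9.875
[288 240]
228 180
```

View pics/s3.png

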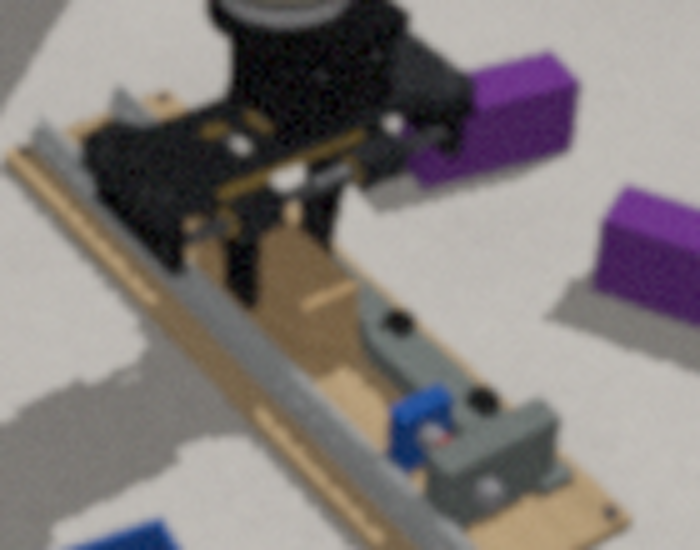

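The picture shows the blank upright in the channel with its front face at about crop (330,320), clear of the blue pad at (420,425). About 60 mm is left. I'll advance 45 mm, then take small steps.

apply_moves --pt "0.2 0.2 0.03 0 0 0 0" --pt "0.2 0.4 0.06 0 0 0 0" --pt "0.2 0.6 0.09 0 0 0 0" --pt "0.2 0.8 0.12 0 0 0 0" --pt "0.2 1.0 0.15 0 0 0 0" --pt "0.2 1.1 0.167 0 0 0 0" --pt "0.2 1.1 0.167 0 0 0 0"

```text
time_s: 10.8
tcp_pos: [0.6298, -0.0133, 0.0388]
ee_rot: [3.142, 0.002, 0.153]
force: [0.5, -1.4, -2.0]
gripper_width: 0.0357
```

```bash
python3 - <<'E'
from h import *
s=readout.sense(); print(s["tcp_pos"],s["ee_rot"],s["force"],s["gripper_width"],s["time_s"])
n="scene"; im=camera(n); cv2.imwrite("pics/s4f.png",im)
x0,y0=258,190
cr=cv2.resize(im[y0:y0+90,x0:x0+110],None,fx=6.5,fy=6.5,interpolation=cv2.INTER_CUBIC); cv2.imwrite("pics/s4.png",cr)
E
```

```text
[ 0.62977316 -0.01333292  0.03883691] [3.14150898e+00 2.22429504e-03 1.53355589e-01] [ 0.45539855 -1.44547321 -2.02810592] 0.035739445619138964 10.8
```

View pics/s4.png

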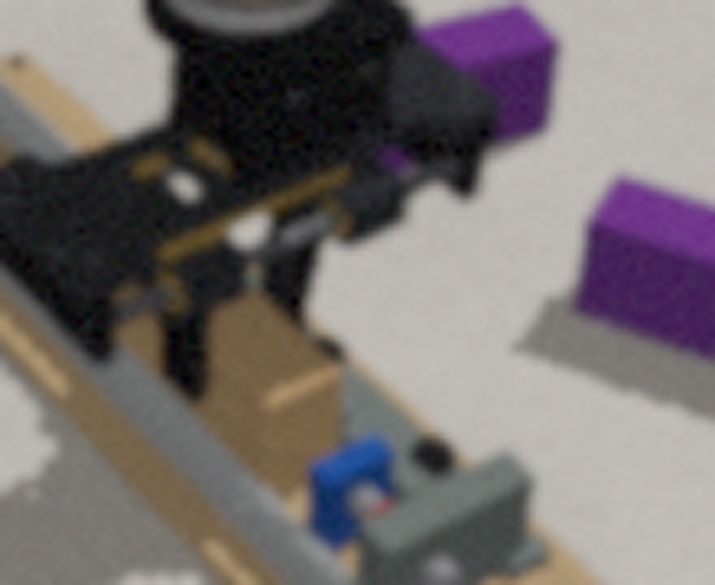

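The picture shows the blank's front face still about 15–20 mm short of the pad. Small steps with force feeling from here.

apply_moves --pt "0.2 0.1 0.015 -0.005 0 0 0" --pt "0.2 0.2 0.03 -0.005 0 0 0" --pt "0.2 0.25 0.038 -0.005 0 0 0" --pt "0.2 0.25 0.038 -0.005 0 0 0"

```text
time_s: 11.35
tcp_pos: [0.64, -0.0118, 0.0387]
ee_rot: [3.141, 0.002, 0.153]
force: [-0.4, -2.7, -1.1]
gripper_width: 0.0358
```

apply_moves --pt "0.2 0.05 0.008 0 0 0 0" --pt "0.2 0.07 0.011 0 0 0 0" --pt "0.2 0.07 0.011 0 0 0 0"

```text
time_s: 11.72
tcp_pos: [0.6429, -0.0114, 0.0387]
ee_rot: [3.141, 0.001, 0.153]
force: [-1.5, -2.9, -1.9]
gripper_width: 0.0356
```

apply_moves --pt "0.2 0.04 0.006 0 0 0 0" --pt "0.2 0.05 0.008 0 0 0 0" --pt "0.2 0.05 0.008 0 0 0 0"

```text
time_s: 12.1
tcp_pos: [0.645, -0.0111, 0.0388]
ee_rot: [3.141, 0.001, 0.153]
force: [-2.1, -1.7, -1.8]
gripper_width: 0.0359
```

apply_moves --pt "0.2 0.04 0.006 0 0 0 0" --pt "0.2 0.05 0.008 0 0 0 0" --pt "0.2 0.05 0.008 0 0 0 0"

```text
time_s: 12.48
tcp_pos: [0.6472, -0.0107, 0.0388]
ee_rot: [3.141, 0.001, 0.153]
force: [-0.2, -2.4, -0.7]
gripper_width: 0.0358
```

apply_moves --pt "0.2 0.04 0.006 0 0 0 0" --pt "0.2 0.05 0.008 0 0 0 0" --pt "0.2 0.05 0.008 0 0 0 0"

```text
time_s: 12.85
tcp_pos: [0.6493, -0.0104, 0.0388]
ee_rot: [3.141, 0.001, 0.153]
force: [-0.5, -2.8, -1.6]
gripper_width: 0.0359
```

apply_moves --pt "0.2 0.04 0.006 0 0 0 0" --pt "0.2 0.05 0.008 0 0 0 0" --pt "0.2 0.05 0.008 0 0 0 0"

```text
time_s: 13.22
tcp_pos: [0.6515, -0.0101, 0.0388]
ee_rot: [3.141, 0.0, 0.153]
force: [-1.8, -2.7, -1.3]
gripper_width: 0.0357
```

apply_moves --pt "0.2 0.04 0.006 0 0 0 0" --pt "0.2 0.05 0.008 0 0 0 0" --pt "0.2 0.05 0.008 0 0 0 0"

```text
time_s: 13.6
tcp_pos: [0.6521, -0.0099, 0.0386]
ee_rot: [3.142, 0.003, 0.153]
force: [-4.5, -3.2, 0.2]
gripper_width: 0.0353
```

```bash
python3 - <<'E'
from h import *
F=[]
for i in range(6):
    im=camera("scene"); F.append(readout.sense()["force"])
print(np.mean(F,0),np.std(F,0),readout.sense()["tcp_pos"]); cv2.imwrite("pics/s5f.png",im)
x0,y0=278,215
cr=cv2.resize(im[y0:y0+75,x0:x0+95],None,fx=8,fy=8,interpolation=cv2.INTER_CUBIC); cv2.imwrite("pics/s5.png",cr)
E
```

```text
[-3.9860526  -3.63493867  0.50354771] [0.41675157 0.24664847 0.58452411] [ 0.65212705 -0.00984562  0.03860023]
```

View pics/s5.png

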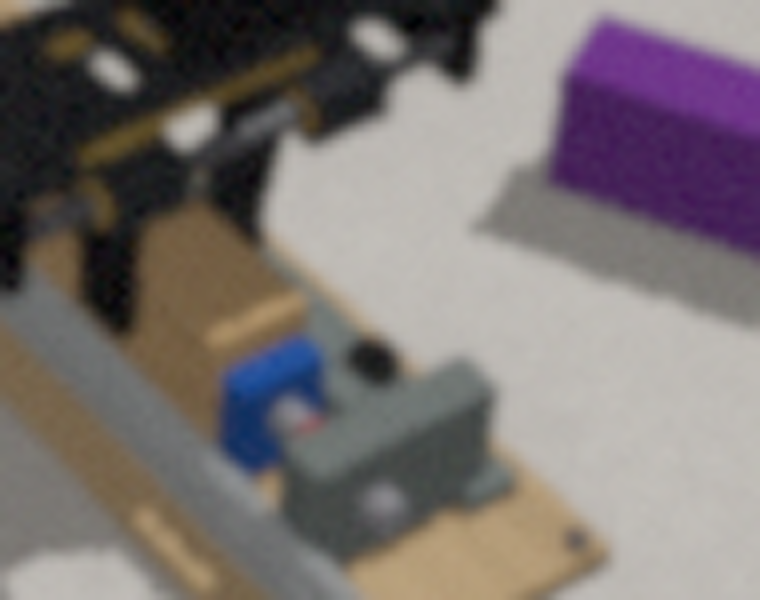

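The picture shows the front face now touching the blue pad at about crop (265,380), with the red ring at (310,420) well short of the bracket. Force is -4 N, so touch is at TCP x ≈ 0.652. The click should come near 0.659 and the limit is 0.662. I'll press in small measured steps.

apply_moves --pt "0.2 0.05 0.008 0 0 0 0" --pt "0.2 0.09 0.014 0 0 0 0" --pt "0.2 0.12 0.018 0 0 0 0" --pt "0.2 0.12 0.018 0 0 0 0"

```text
time_s: 14.4
tcp_pos: [0.6544, -0.0094, 0.0384]
ee_rot: [-3.141, 0.009, 0.154]
force: [-5.2, -4.2, 2.5]
gripper_width: 0.0359
```

apply_moves --pt "0.2 0.08 0.012 0 0 0 0" --pt "0.2 0.12 0.018 0 0 0 0" --pt "0.2 0.15 0.022 0 0 0 0" --pt "0.2 0.15 0.022 0 0 0 0"

```text
time_s: 14.9
tcp_pos: [0.6566, -0.009, 0.0385]
ee_rot: [-3.14, 0.017, 0.154]
force: [-9.2, -4.8, 5.5]
gripper_width: 0.0357
```

apply_moves --pt "0.2 0.1 0.015 0 0.01 -0.06 0" --pt "0.2 0.14 0.021 0 0.02 -0.12 0" --pt "0.2 0.17 0.025 0 0.02 -0.12 0" --pt "0.2 0.17 0.025 0 0.02 -0.12 0"

```text
time_s: 15.4
tcp_pos: [0.6577, -0.0089, 0.0383]
ee_rot: [-3.139, 0.009, 0.155]
force: [-11.5, -5.7, 6.9]
gripper_width: 0.0357
```

apply_moves --pt "0.2 0.1 0.015 0.01 0.02 -0.06 0" --pt "0.2 0.15 0.022 0.01 0.02 -0.1 0" --pt "0.2 0.19 0.028 0.01 0.02 -0.1 0" --pt "0.2 0.19 0.028 0.01 0.02 -0.1 0"

```text
time_s: 15.9
tcp_pos: [0.6591, -0.0086, 0.0383]
ee_rot: [-3.136, 0.005, 0.156]
force: [-11.7, -6.0, 6.6]
gripper_width: 0.0357
```

TCP says the pad is in about 7 mm, and the force stopped rising, so it may have clicked. To test the latch I'll back the target off 4 mm while still holding. A latched blank stops on the pawl near pad 4 mm.

apply_moves --pt "0.2 0.05 0.008 0 0 0 0" --pt "0.2 0 0 0 0 0 0" --pt "0.2 -0.05 -0.007 0 0 0 0" --pt "0.2 -0.1 -0.015 0 0 0 0" --pt "0.2 -0.1 -0.015 0 0 0 0"

```text
time_s: 16.52
tcp_pos: [0.6557, -0.0092, 0.0383]
ee_rot: [-3.137, 0.004, 0.155]
force: [0.4, -1.9, -1.1]
gripper_width: 0.0359
```

At x = 0.6557 the tool feels about 0 N, while the pad at ~3.6 mm would push back with ~6.6 N. The pawl is carrying it, so it is latched. Let go and rise.

apply_moves --pt "0.6 0 0 0 0 0 0" --pt "0.6 0 0 0 0 0 0" --pt "0.6 0 0 0 0 0 0" --pt "0.6 0 0 0 0 0 0" --pt "0.6 0 0 0 0 0 0"

```text
time_s: 17.15
tcp_pos: [0.6558, -0.0091, 0.0384]
ee_rot: [-3.136, 0.004, 0.155]
force: [0.5, -0.4, 0.1]
gripper_width: 0.0523
```

apply_moves --pt "0.6 0 0 0.5 0 0 0" --pt "0.6 0 0 1.5 0 0 0" --pt "0.6 0 0 2.8 0 0 0" --pt "0.6 -1 0 3.5 0 0 0" --pt "0.6 -2.2 0 4 0 0 0" --pt "0.6 -3.4 0 4 0 0 0" --pt "0.6 -4.5 0 4 0 0 0" --pt "0.6 -4.5 0 4 0 0 0"

```text
time_s: 18.15
tcp_pos: [0.4718, -0.0082, 0.1995]
ee_rot: [-3.135, 0.006, 0.155]
force: [0.4, -0.3, 0.6]
gripper_width: 0.0521
```

apply_moves --pt "0.6 0 -1.4 0 0 0 0" --pt "0.6 0 -2.8 0 0 0 0" --pt "0.6 0 -4.2 0 0 0 0" --pt "0.6 0 -5.6 0 0 0 0" --pt "0.6 0 -6.5 0 0 0 0" --pt "0.6 0 -6.5 0 0 0 0"

```text
time_s: 18.9
tcp_pos: [0.4734, -0.2724, 0.2006]
ee_rot: [-3.139, 0.003, 0.151]
force: [0.1, 0.6, 0.6]
gripper_width: 0.0522
```

```bash
python3 - <<'E'
from h import *
s=readout.sense(); print(s["tcp_pos"],s["force"],s["time_s"])
a=camera("top"); b=camera("scene"); cv2.imwrite("pics/t6f.png",a); cv2.imwrite("pics/s6f.png",b)
A=cv2.resize(a[118:288,252:327],None,fx=3.5,fy=3.5,interpolation=cv2.INTER_CUBIC)
B=cv2.resize(b[190:290,245:345],None,fx=5.3,fy=5.3,interpolation=cv2.INTER_CUBIC)
c=np.zeros((600,800,3),np.uint8); c[:A.shape[0],:A.shape[1]]=A; c[:B.shape[0],265:265+B.shape[1]]=B[:,:535]
cv2.imwrite("pics/c6.png",c)
E
```

```text
[ 0.47337897 -0.27237661  0.20061805] [0.08319097 0.6007083  0.61947293] 18.9
```

View pics/c6.png

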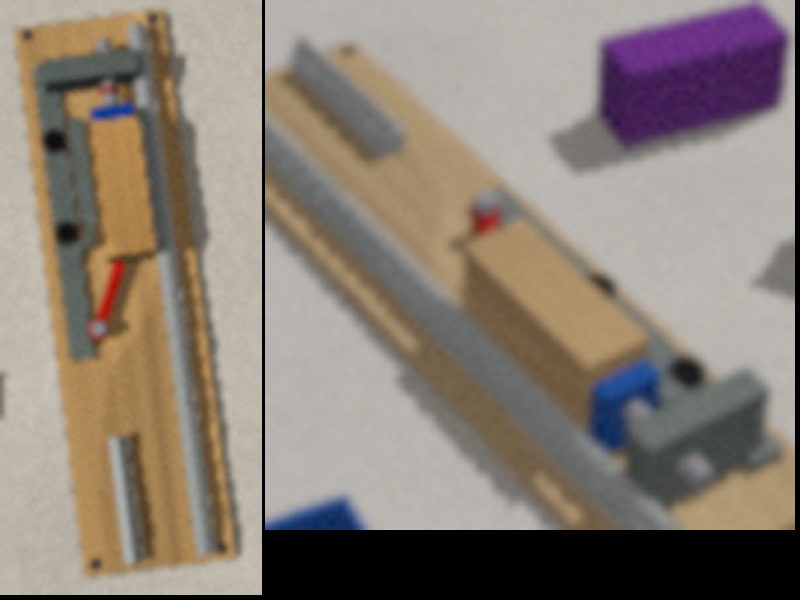

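The top view shows the pawl back at its free angle, with its tip at (122,263) as at the start. It sits right behind the blank's rear edge at (105–155,252). The pad at (113,110) is pressed in a little and the blank lies straight and flat. Handing in.

```bash
python3 -c "
from h import *
print(workorder.job_done())"
```

```text
the job is handed in; nothing more can be done
None
```

The beech blank is latched in the boring jig and the arm is clear. I handed the job in at about 19 s; it reports no verdict.

- **What I did:** I gripped the blank across its width, lowered it into the entry and fed it past the pawl. I touched the pad at TCP x ≈ 0.652 m and pressed in small steps to about 7 mm, estimated from TCP travel. Measured force peaked at about 13 N. I then backed off and let go.
- **Latch check:** Backed off while still gripping, the tool felt about 0 N with the pad in roughly 3.6 mm, so the pawl was holding the blank.
- **Final pictures:** The pawl is back at its starting angle just behind the blank, the blank looks straight and flat, and the pad is slightly pressed. In the cropped view the jig's surroundings looked undisturbed; I did not measure the bystanders' positions again.
- **Disagreement:** The camera put the channel's middle line about 2 mm off between views. I settled it by a 2.6 mm sideways feel in the channel that met no clear contact.

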